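# Unpile the jeweller's bench tools onto their own places

### The arm

A 6-joint arm with a two-finger parallel gripper is mounted at the origin on the work surface. World frame = base frame: x ahead of the robot, y to its left, z up, the work surface at z = 0. Lengths are in m, angles in degrees, forces in N, time in s.
With the tool pointing down it reaches from about 0.25 to 0.85 m from the base axis. Payload 12.5 kg.
Tool frame: the origin (TCP) lies midway between the tips of the shut fingers; the grasp point (between the pads) lies 19 mm behind it (tcp_to_grasp is the distance from the TCP to the grasp point, in m); z points along the fingers, y is the line along which they close (so a half turn about z gives the same grasp; the last joint's range is limited). The gripper opens to 93 mm and grips with 3 to 60 N. Pads are 15 mm wide; open, the fingers measure 128 mm over their backs; the gripper's body (75 mm by 188 mm) begins 65 mm behind the grasp point.
Start: joints at [72.33, 20.094, 94.641, -0, 65.266, -4.847], TCP at [0.122, 0.536, 0.219] pointing down, gripper open.
Joint ranges: [-157.81, 157.81], [-45, 120.19], [0.68, 151.7], [-89.99, 269.99], [4.06, 180], [-164.3, 164.3]. Speed limits (degrees/s): [127.2, 127.2, 159.86, 180, 180, 180].

### API

Orientations are given as a 3x3 rotation matrix whose columns are the frame's x, y, z axes.
In Python, from station import get_obs, capture, calibration, finish_job, masks_of, tcp_to_grasp gives the robot as it stands. The module is installed in compiled form; this text tells all that it offers.
- The arm moves only by the shell command python3 -m handwheel 'ROWS'. ROWS is JSON, a list of rows, each an object with "gripper": the opening, from 0 (shut) to 1 (fully open); "linear": the shift along the tool's x, y, z in mm, a list of three; "twist": the turn, a rotation vector about the tool's x, y, z in degrees, a list of three. A call has 1 to 20 rows; each row shifts and turns the commanded pose from where the row before left it, along the tool's axes as they then stand; what a row does not reach is not made up. A row lasts 1/10 s, in which the tool goes at most 50 mm and 8.59 degrees, less where a joint would pass 70% of its speed; a pose out of reach is approached as far as the arm can. A call with a gripper value outside its range is refused whole. The fingers move at their own pace and stop on an object; the grip force is fixed at half the most. Time passes only in rows, so rows that do not move let the fingers close. It gives the time, the measured TCP pose, the force, the opening and the grip force at its end, in the units of the state.
- get_obs(): the state, without advancing time (a new reading comes with each control period).
- capture(name): name is "scene" or "top" or "wrist"; returns (picture, depth): 384x512x3 uint8, red, green, blue; 384x512 float32, m along the optical axis (not along the pixel's ray), 0 where there is no reading.
- calibration(name): a dict with "fx", "fy", "cx", "cy" (pixels), "k1" (the pictures are not rectified: a ray, as slopes to the right and down, at radius r is drawn at 1 + k1 r^2 times it, then the intrinsics apply), "cam_to_world" (4x4, takes a point from camera to world coordinates). Camera axes: x right, y down, z forward; pixel columns grow to the right and rows downward; lengths in m; the calibration is good to about 2 mm. A picture is of the moment at which its call begins: read the wrist's pose just before it. calibration takes no time and is no camera call; for the wrist camera it gives the pose at the moment of the call.
- finish_job(): hands the job in; it is judged then, once.
Trained networks look in the newest picture that a camera, given by its name, has taken for a name from the list of things; names that differ only in an ending like _2 or _b are one class to them, and where a whole thing is asked for, a point or a joint stands for the part that bears it (a point fixed in the world has none). Each returns a list of dicts, best first, with "conf" (0 to 1); they miss things now and then, are a little off and sometimes report something else, mostly with a low value. They report only what shows in the picture. A call takes as long as a camera call. They do not tell look-alikes from the thing itself.
- masks_of(query, camera): "mask" (384x512 bool, what is visible of it) and "at" ([column, row] in pixels, amid what is visible of it).
The state is a dict: "time_s": time; "qpos": joint angles; "qvel": joint speeds; "joint_torque": joint torques, N m; "position": TCP position; "tcp_rot": TCP orientation; "ft_force": force on the tool from outside, world axes, zero at the start; "wrist_torque": the same for the moment, N m; "gripper_width": finger opening in m; "gripper_force": force on a finger pad.
Only numpy, scipy, OpenCV 4.12 (cv2) and the standard library are available. Lean on these libraries where they do the work, as an engineer would, in place of code of your own. Each camera call takes 0.05 s, during which the arm holds its last target. There are 200 camera calls.

### The job

The bench tools were left piled up; take the pile apart and set each one gently down, without dropping it, on its own place: the round charcoal block in the middle of the soldering turntable, each sharpening stone flat inside the wooden tray made for its size, and the steel bench block in the middle of its rubber pad, square to it. Leave the green cap with the brass tubes and the tweezers where they lie.

Things in the scene. Friction and masses are not known exactly. Their poses are not given: they have to be found in the camera images.
- charcoal: Round black charcoal soldering block with a thin grey band, on top of the pile: upright disc 48 mm across, 26 mm high, about 24 g. Origin at the centre of its underside, z up.
- small_stone: Small white sharpening stone, second from the top, lying across the large stone: 76 mm long (its x), 26 mm wide (its y), 14 mm thick, about 65 g. Origin at the centre of its underside, z up.
- large_stone: Large dark grey-brown sharpening stone, third from the top, lying on the steel block: 102 mm long (its x), 38 mm wide (its y), 18 mm thick, about 170 g. Origin at the centre of its underside, z up.
- bench_block: Bright steel bench block at the bottom of the pile, standing loose on the bench: 64 x 64 mm square (x, y along its sides), 19 mm thick, about 0.6 kg. Origin at the centre of its underside, z up.
- turntable: Round steel soldering turntable, fixed, does not turn; place of the charcoal block. Pan 112 mm across outside; its flat floor is 106 mm across and lies 20 mm above the bench; round it a thin upright rim (3 mm) rises 8 mm above that floor. Origin at the centre of its underside, on the bench, z up.
- small_tray: Small wooden tray, fixed; place of the small stone. Outside 108 x 58 mm; recess 90 mm (its x) by 40 mm (its y), centred; recess floor 6 mm above the bench, walls 9 mm thick rising 5 mm above that floor. Origin at the centre of its underside, on the bench, z up. The stone lies along the recess, either way round.
- large_tray: Large wooden tray, fixed; place of the large stone. Outside 134 x 70 mm; recess 116 mm (its x) by 52 mm (its y), centred; recess floor 6 mm above the bench, walls 9 mm thick rising 6 mm above that floor. Origin at the centre of its underside, on the bench, z up. The stone lies along the recess, either way round.
- rubber_pad: Square black rubber pad, fixed, flat, without a rim; place of the steel block. 88 x 88 mm (x, y along its sides), 15 mm thick. Origin at the centre of its underside, on the bench, z up.
- cap_dish: Bystander, loose: green screw cap lying open side up with tiny brass tubes in it, 45 mm across, 14 mm high. Origin at the centre of its underside.
- tweezers: Bystander, loose: steel tweezers lying on the bench, about 140 mm long (its x), 10 mm wide, 7 mm high. Origin near mid-length, at the underside.
Mind the look-alikes: they are no part of the job. What is meant by the large_stone is not red, and is the larger of those in its own colour.

How it is judged:
By the outcome, as a careful person would: the job done as asked, in the order asked, and still so for the second after the job is handed in, with the robot touching nothing.
It also fails if it takes over 128 s, if anything falls off the work surface, if the arm or the gripper's body presses on something with over 40 N, if the wrist force passes 120 N, or if a joint passes its speed limit or range.

## Working session

There is one attempt and no reset: what is moved stays moved. The work goes in short steps, Python scripts to look and compute and a shell command to move; the robot and the scene stay as the last step left them, time stands still between calls to the robot, and variables do not carry over. Pictures are saved under pics/ and viewed, at most 14 in all, crops included, and the job is handed in when it is done.

```bash
mkdir -p pics
cat > h.py <<'E'
import numpy as np, cv2
from station import *
def cap(n):
    c=calibration(n); p,d=capture(n); return p,d,c
def world(d,c,mask=None):
    h,w=d.shape; v,u=np.mgrid[0:h,0:w]
    K=np.array([[c['fx'],0,c['cx']],[0,c['fy'],c['cy']],[0,0,1.]])
    pts=np.stack([u.ravel(),v.ravel()],1).astype(np.float64)[:,None]
    n=cv2.undistortPoints(pts,K,np.array([c['k1'],0,0,0,0.]))[:,0].reshape(h,w,2)
    P=np.stack([n[...,0]*d,n[...,1]*d,d],-1)
    M=np.array(c['cam_to_world']); return P@M[:3,:3].T+M[:3,3]
def save(n,p,box=None,s=1.5):
    if box: x0,y0,x1,y1=box; p=p[y0:y1,x0:x1]
    p=cv2.resize(p,None,fx=s,fy=s,interpolation=cv2.INTER_CUBIC); cv2.imwrite('pics/'+n,p[...,::-1])
E
python3 - <<'E'
from h import *
NAMES='charcoal small_stone large_stone bench_block turntable small_tray large_tray rubber_pad cap_dish tweezers'.split()
print(tcp_to_grasp, get_obs())
ims=[]
for cam in ('top','scene'):
    p,d,c=cap(cam); W=world(d,c); save(cam+'1.png',p); np.savez(cam+'1.npz',p=p,d=d,W=W)
    print(cam,np.round(np.array(c['cam_to_world']),3).tolist(),c['fx'])
    for n in NAMES:
        for m in masks_of(n,cam)[:4]:
            if m['conf']<.2: continue
            k=m['mask']&(d>0); X=W[k]
            if len(X)<20: continue
            z=np.percentile(X[:,2],[5,50,95]); t=X[X[:,2]>z[2]-.006]
            r=cv2.minAreaRect((t[:,:2]*1000).astype(np.float32))
            print(n,round(m['conf'],2),np.round(m['at']).tolist(),'z',np.round(z*1000),'n',len(X),'med',np.round(np.median(X[:,:2],0)*1000),'rect',np.round(r[0]),np.round(r[1]),round(r[2],1))
E
```

```text
0.0188 {'time_s': 0.0, 'qpos': array([ 7.23303047e+01,  2.01241530e+01,  9.46767322e+01, -6.69064234e-04,
        6.52672325e+01, -4.84548818e+00]), 'qvel': array([-0.04910077, -0.00448809, -0.07903379,  0.02278579,  0.00973679,
       -0.03220417]), 'joint_torque': array([ 2.48677927e-03, -4.97318852e+01, -2.85256380e+01,  7.00392039e-02,
        2.55564123e-02, -1.42002386e-04]), 'position': array([0.12193285, 0.53595309, 0.21810465]), 'tcp_rot': array([[-9.75056734e-01,  2.21955495e-01, -3.50753548e-04],
       [ 2.21955754e-01,  9.75056077e-01, -1.13600938e-03],
       [ 8.98608550e-05, -1.18552536e-03, -9.99999293e-01]]), 'ft_force': array([-0.42937831, -0.15317006, -0.43197932]), 'wrist_torque': array([-0.01564639, -0.01981091,  0.02901796]), 'gripper_force': 0.0, 'gripper_width': 0.0929499917761844}
top [[0.026, -0.991, 0.129, 0.438], [-0.999, -0.024, 0.023, -0.008], [-0.019, -0.13, -0.991, 1.254], [0.0, 0.0, 0.0, 1.0]] 438.31695090312013
charcoal 0.73 [205.0, 184.0] z [64. 77. 81.] n 256 med [599. 152.] rect [601. 154.] [44. 44.] 1.7
small_stone 0.49 [214.0, 192.0] z [46. 51.
[... 1658 characters left out ...]
_tray 0.98 [225.0, 171.0] z [ 1.  7. 13.] n 1147 med [449. -33.] rect [448. -31.] [ 73. 136.] 31.9
rubber_pad 0.59 [365.0, 145.0] z [ 4. 13. 16.] n 779 med [472. 359.] rect [465. 364.] [89. 91.] 15.0
cap_dish 0.66 [288.0, 149.0] z [-2.  3.  7.] n 154 med [420. 161.] rect [438. 164.] [133.  14.] 13.2
cap_dish 0.59 [278.0, 238.0] z [-0.  5. 14.] n 324 med [690.  17.] rect [692.  17.] [44. 45.] 43.6
cap_dish 0.48 [315.0, 199.0] z [23. 36. 39.] n 254 med [634. 136.] rect [607. 159.] [ 37. 103.] 47.4
tweezers 0.57 [292.0, 152.0] z [-2.  4.  7.] n 142 med [433. 163.] rect [442. 165.] [128.  14.] 13.6
tweezers 0.56 [365.0, 145.0] z [ 2. 13. 16.] n 801 med [473. 359.] rect [465. 364.] [89. 91.] 15.1
```

View pics/top1.png

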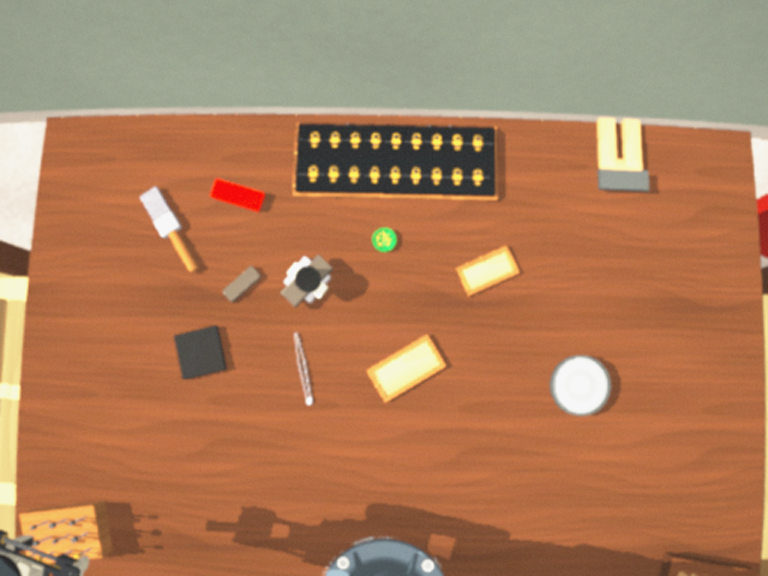

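View pics/scene1.png

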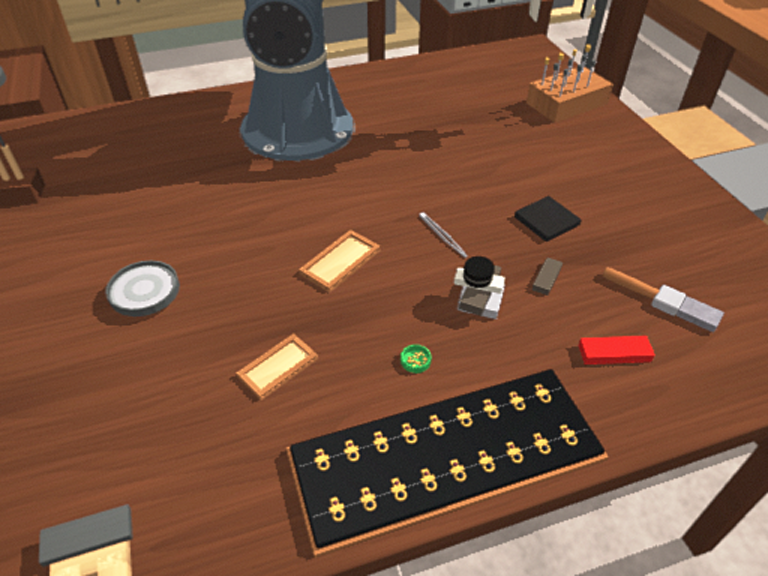

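Top view (768x576 view scale): the pile is at (307,280), with the black charcoal on the white stone, the brown stone and the steel block. The turntable is at (581,385), the small tray at (488,271), the large tray at (407,368), the pad at (201,352), the cap at (384,239) and the tweezers at (303,368).

Candidates for large_stone, in raw top-view pixels:
- (197,190): grey-brown, 102x38 mm, in the pile.
- (162,191): grey-brown, loose, 72x27 mm.
- (160,129): red.

The pile stone fits, because it is not red and is the larger of the two grey-brown ones. I'll confirm it in a crop.

```bash
cat >> h.py <<'E'
def go(x,y,zt,line=None):
    "tool-frame shift (mm) after turning, to put TCP at x,y,z (mm); line=closing line angle deg"
    o=get_obs(); R=o['tcp_rot']; p=o['position']*1000
    cur=np.degrees(np.arctan2(R[1,1],R[0,1])); tw=0
    if line is not None:
        dl=(line-cur+90)%180-90; tw=-dl
    a=np.radians(cur-tw); yv=np.array([np.cos(a),np.sin(a),0]); zv=np.array([0,0,-1.]); xv=np.cross(yv,zv)
    D=np.array([x,y,zt])-p
    print('pos',p.round(1),'line',round(cur,1),'q',o['qpos'].round(0),'twist',round(tw,2),'lin',np.round([D@xv,D@yv,D@zv],1),'t',round(o['time_s'],1),'F',o['ft_force'].round(1),'w',round(o['gripper_width']*1000,1))
E
python3 - <<'E'
from h import *
z=np.load('top1.npz'); save('pile1.png',z['p'],(125,105,245,215),6)
c=calibration('wrist'); o=get_obs(); T=np.eye(4); T[:3,:3]=o['tcp_rot']; T[:3,3]=o['position']
print(np.round(np.linalg.inv(T)@np.array(c['cam_to_world']),3),c['fx'])
go(603,154,300,-40)
E
```

```text
[[ 0.001 -0.969 -0.245  0.068]
 [ 1.     0.001 -0.001  0.001]
 [ 0.001 -0.245  0.969 -0.165]
 [ 0.     0.     0.     1.   ]] 295.6527090256265
pos [122.  536.3 218.6] line 77.2 q [72. 20. 95.  0. 65. -5.] twist -62.82 lin [ -16.3 -614.2  -81.4] t 1.1 F [-0.6  0.1  0.2] w 92.8
```

View pics/pile1.png

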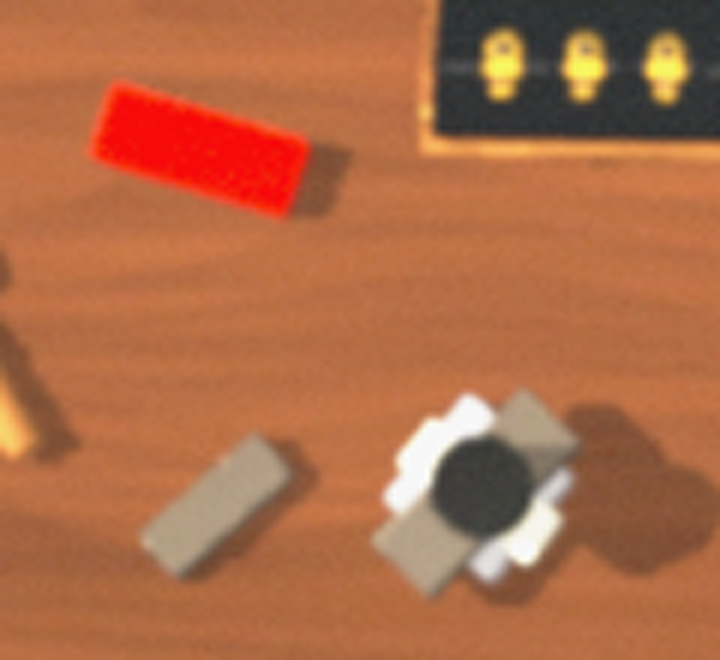

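The crop confirms it: the brown stone under the charcoal at (480,490) is the larger of the two in its colour. The loose one at (215,505) is smaller, and the one at (200,150) is red. Next I move the wrist camera over the pile.

```bash
python3 -m handwheel '[{"gripper":1,"linear":[0,0,-10],"twist":[0,0,-7.85]},{"gripper":1,"linear":[0,0,-10],"twist":[0,0,-7.85]},{"gripper":1,"linear":[0,0,-10],"twist":[0,0,-7.85]},{"gripper":1,"linear":[0,0,-10],"twist":[0,0,-7.85]},{"gripper":1,"linear":[0,0,-10],"twist":[0,0,-7.85]},{"gripper":1,"linear":[0,0,-10],"twist":[0,0,-7.85]},{"gripper":1,"linear":[0,0,-10],"twist":[0,0,-7.85]},{"gripper":1,"linear":[0,0,-10],"twist":[0,0,-7.85]},{"gripper":1,"linear":[-1,-45,0],"twist":[0,0,0]},{"gripper":1,"linear":[-1,-45,0],"twist":[0,0,0]},{"gripper":1,"linear":[-1,-45,0],"twist":[0,0,0]},{"gripper":1,"linear":[-1,-45,0],"twist":[0,0,0]},{"gripper":1,"linear":[-1,-45,0],"twist":[0,0,0]},{"gripper":1,"linear":[-1,-45,0],"twist":[0,0,0]},{"gripper":1,"linear":[-1,-45,0],"twist":[0,0,0]},{"gripper":1,"linear":[-1,-45,0],"twist":[0,0,0]},{"gripper":1,"linear":[-1,-45,0],"twist":[0,0,0]},{"gripper":1,"linear":[-1,-45,0],"twist":[0,0,0]},{"gripper":1,"linear":[-1,-45,0],"twist":[0,0,0]},{"gripper":1,"linear":[-2,-45,0],"twist":[0,0,0]}]'
python3 - <<'E'
from h import *
go(603,154,300,-40)
E
```

```text
time_s: 3.1
position: [0.5452, 0.1975, 0.2987]
tcp_rot: [[-0.643, -0.766, 0.0], [-0.766, 0.643, 0.0], [-0.0, -0.0, -1.0]]
ft_force: [0.3, 0.8, 0.4]
gripper_width: 0.0929
gripper_force: 0.0
pos [545.2 197.5 298.7] line 140.0 q [  15.   19.   84.    0.   76. -125.] twist -0.03 lin [ -3.9 -72.2  -1.3] t 3.1 F [0.3 0.8 0.4] w 92.9
```

```bash
python3 -m handwheel '[{"gripper":1,"linear":[-2,-36,0],"twist":[0,0,0]},{"gripper":1,"linear":[-2,-36,0],"twist":[0,0,0]},{"gripper":1,"linear":[0,0,0],"twist":[0,0,0]}]' >/dev/null
cat >> h.py <<'E'
def layer(W,m,z0,z1):
    X=W[m&(W[...,2]>z0/1e3)&(W[...,2]<z1/1e3)]
    return X*1000
E
python3 - <<'E'
from h import *
p,d,c=cap('wrist'); W=world(d,c); save('w1.png',p); np.savez('w1.npz',p=p,d=d,W=W)
for n in ['charcoal','small_stone','large_stone','bench_block']:
    for m in masks_of(n,'wrist')[:3]:
        if m['conf']<.2: continue
        X=W[m['mask']&(d>0)]*1000
        if len(X)<30: continue
        z=np.percentile(X[:,2],[2,50,98]); hz=np.histogram(X[:,2],np.arange(-4,100,4)); pk=hz[1][hz[0].argmax()]+2
        t=X[abs(X[:,2]-z[2])<5]; r=cv2.minAreaRect(t[:,:2].astype(np.float32))
        print(n,round(m['conf'],2),np.round(m['at']),z.round(1),'peak',pk,'top rect',np.round(r[0],1),np.round(r[1],1),round(r[2],1))
h=W[...,2]*1000; print(np.histogram(h[(d>0)&(np.hypot(W[...,0]-.603,W[...,1]-.156)<.06)],np.arange(-4,92,3)))
go(603,154,60,-40)
E
```

```text
charcoal 0.58 [253. 164.] [67.2 75.9 77.5] peak 74 top rect [601.4 155.2] [46.  45.3] 48.4
small_stone 0.67 [258. 146.] [-1.4 49.7 51.7] peak 50 top rect [602.5 158.4] [76.  25.6] 54.3
large_stone 0.92 [272. 162.] [22.5 35.8 37.6] peak 34 top rect [603.8 162.2] [ 38.3 102.1] 47.4
large_stone 0.82 [242. 305.] [ -1.   16.5 397. ] peak 18 top rect [590.9 132.7] [1.3 5.9] 56.2
large_stone 0.6 [308. 219.] [-1.4 11.9 13.7] peak 14 top rect [598.7 290.6] [28.4 71.7] 42.9
bench_block 0.79 [240. 149.] [ 6.  17.8 19.9] peak 18 top rect [608.8 163.2] [63.8 63. ] 54.0
(array([938, 877,   6,   6,   6,   5,  46, 262,  15,  13,   9,  11, 130,
       826,   6,   2,   2, 191, 140,   5,   2,   3,  18,  12,   7,  15,
       881,  93,   0,   0,   0]), array([-4, -1,  2,  5,  8, 11, 14, 17, 20, 23, 26, 29, 32, 35, 38, 41, 44,
       47, 50, 53, 56, 59, 62, 65, 68, 71, 74, 77, 80, 83, 86, 89]))
pos [601.  156.5 298.8] line 140.0 q [  10.   24.   78.    0.   78. -130.] twist 0.03 lin [  0.6  -3.2 238.8] t 3.6 F [-0.8 -0.1  1. ] w 92.7
```

View pics/w1.png

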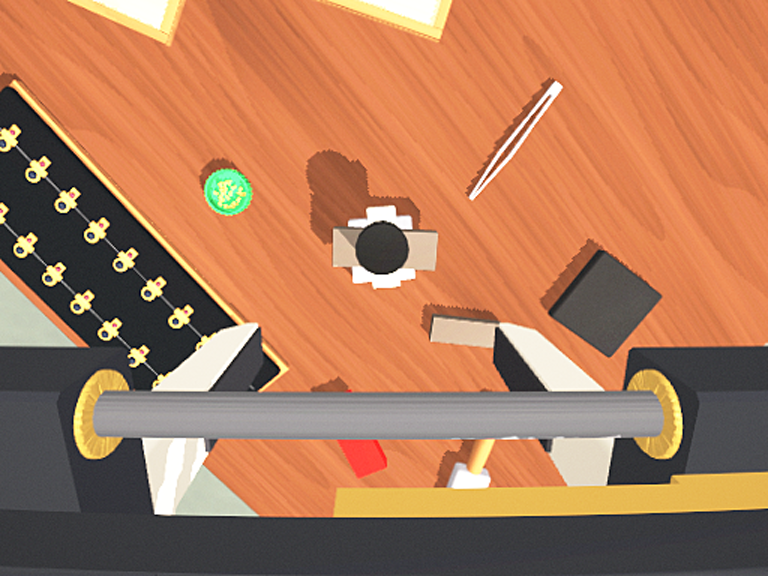

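The wrist view shows the pile at (382,250), cleanly layered with tops at about 77, 50, 36 and 18 mm, which matches the text. I grasp the charcoal with the tips 9 mm above its underside.

```bash
python3 -m handwheel '[{"gripper":1,"linear":[0,-1,45],"twist":[0,0,0]},{"gripper":1,"linear":[0,0,45],"twist":[0,0,0]},{"gripper":0.8,"linear":[0,0,45],"twist":[0,0,0]},{"gripper":0.8,"linear":[0,0,45],"twist":[0,0,0]},{"gripper":0.8,"linear":[0,0,40],"twist":[0,0,0]},{"gripper":0.8,"linear":[0,0,18],"twist":[0,0,0]},{"gripper":0.8,"linear":[0,0,0],"twist":[0,0,0]},{"gripper":0,"linear":[0,0,0],"twist":[0,0,0]},{"gripper":0,"linear":[0,0,0],"twist":[0,0,0]},{"gripper":0,"linear":[0,0,0],"twist":[0,0,0]},{"gripper":0,"linear":[0,0,0],"twist":[0,0,0]},{"gripper":0,"linear":[0,0,0],"twist":[0,0,0]},{"gripper":0,"linear":[0,0,0],"twist":[0,0,0]},{"gripper":0,"linear":[0,0,0],"twist":[0,0,0]},{"gripper":0,"linear":[0,0,0],"twist":[0,0,0]}]'
```

```text
time_s: 5.15
position: [0.6029, 0.1552, 0.0617]
tcp_rot: [[-0.643, -0.766, 0.001], [-0.766, 0.643, 0.0], [-0.001, -0.001, -1.0]]
ft_force: [-1.3, 0.9, 6.9]
gripper_width: 0.0473
gripper_force: 30.0
```

```bash
python3 -m handwheel '[{"gripper":0,"linear":[0,0,-4],"twist":[0,0,0]},{"gripper":0,"linear":[0,0,-10],"twist":[0,0,0]},{"gripper":0,"linear":[0,0,-25],"twist":[0,0,0]},{"gripper":0,"linear":[0,0,-15],"twist":[0,0,8.5]},{"gripper":0,"linear":[0,0,-15],"twist":[0,0,8.5]},{"gripper":0,"linear":[0,0,-15],"twist":[0,0,8.5]},{"gripper":0,"linear":[0,0,-15],"twist":[0,0,8.5]},{"gripper":0,"linear":[0,0,-15],"twist":[0,0,8.5]},{"gripper":0,"linear":[0,0,0],"twist":[0,0,8.5]},{"gripper":0,"linear":[0,0,0],"twist":[0,0,8.5]},{"gripper":0,"linear":[0,0,0],"twist":[0,0,8.5]},{"gripper":0,"linear":[0,0,0],"twist":[0,0,8.5]},{"gripper":0,"linear":[0,0,0],"twist":[0,0,8.5]},{"gripper":0,"linear":[0,0,0],"twist":[0,0,8.5]},{"gripper":0,"linear":[0,0,0],"twist":[0,0,8.5]},{"gripper":0,"linear":[0,0,0],"twist":[0,0,8.5]},{"gripper":0,"linear":[0,0,0],"twist":[0,0,8.5]},{"gripper":0,"linear":[0,0,0],"twist":[0,0,8.5]},{"gripper":0,"linear":[0,0,0],"twist":[0,0,8.5]},{"gripper":0,"linear":[0,0,0],"twist":[0,0,8.5]}]';  python3 - <<'E'
from h import *
go(422,-359,182)
E
```

```text
time_s: 7.15
position: [0.6024, 0.155, 0.1754]
tcp_rot: [[0.085, 0.996, 0.0], [0.996, -0.085, 0.0], [0.0, 0.0, -1.0]]
ft_force: [0.1, 0.1, -0.1]
gripper_width: 0.0476
gripper_force: 30.0
pos [602.4 155.  175.4] line -4.9 q [10. 30. 86. -0. 64. 15.] twist 0 lin [-527.5 -136.    -6.6] t 7.2 F [ 0.1  0.1 -0.1] w 47.6
```

```bash
python3 -m handwheel '[{"gripper":0,"linear":[-20,-5,-8],"twist":[0,0,0]},{"gripper":0,"linear":[-42,-11,-8],"twist":[0,0,0]},{"gripper":0,"linear":[-42,-11,-8],"twist":[0,0,0]},{"gripper":0,"linear":[-42,-11,-8],"twist":[0,0,0]},{"gripper":0,"linear":[-42,-11,-8],"twist":[0,0,0]},{"gripper":0,"linear":[-42,-11,-8],"twist":[0,0,0]},{"gripper":0,"linear":[-42,-11,-8],"twist":[0,0,0]},{"gripper":0,"linear":[-42,-11,-8],"twist":[0,0,0]},{"gripper":0,"linear":[-42,-11,-8],"twist":[0,0,0]},{"gripper":0,"linear":[-42,-11,-8],"twist":[0,0,0]},{"gripper":0,"linear":[-42,-11,-8],"twist":[0,0,0]},{"gripper":0,"linear":[-42,-11,-8],"twist":[0,0,0]},{"gripper":0,"linear":[-24,-10,0],"twist":[0,0,0]},{"gripper":0,"linear":[-21,0,0],"twist":[0,0,0]},{"gripper":0,"linear":[0,0,0],"twist":[0,0,0]},{"gripper":0,"linear":[0,0,0],"twist":[0,0,0]}]' >/dev/null;  python3 - <<'E'
from h import *
go(422,-359,55)
p,d,c=cap('wrist'); W=world(d,c); save('w2.png',p); np.savez('w2.npz',p=p,d=d,W=W)
for n in ['turntable','charcoal']:
    for m in masks_of(n,'wrist')[:2]:
        X=W[m['mask']&(d>0)]*1000
        if len(X)<30: continue
        z=np.percentile(X[:,2],[2,50,98]); print(n,round(m['conf'],2),np.round(m['at']),z.round(1))
        rim=X[(X[:,2]>25)&(X[:,2]<32)]
        if n=='turntable' and len(rim)>20:
            A=np.c_[2*rim[:,:2],np.ones(len(rim))]
            for _ in range(4):
                s=np.linalg.lstsq(A,(rim[:,:2]**2).sum(1),rcond=None)[0]; R=np.sqrt(s[2]+s[0]**2+s[1]**2); e=abs(np.hypot(*(rim[:,:2]-s[:2]).T)-R); k=e<4; rim=rim[k]; A=A[k]
            print('rim circle',s[:2].round(1),R.round(1),len(rim),'floor',np.median(X[(X[:,2]<25)&(X[:,2]>12),2]).round(1))
for cam in ('top','scene'):
    z=np.load(cam+'1.npz'); X=z['W'].reshape(-1,3)*1000; k=(np.hypot(X[:,0]-422,X[:,1]+359)<75)&(X[:,2]>8)&(X[:,2]<40)
    print(cam,cv2.minEnclosingCircle(X[k][:,:2].astype(np.float32)))
E
```

```text
pos [ 424.6 -359.5  271.1] line -4.5 q [-45.  18.  90.   0.  72. -41.] twist 0 lin [  0.3  -2.7 216.1] t 8.8 F [-0.4 -1.1 -0.1] w 47.5
turntable 0.92 [248. 158.] [17.6 19.6 27.8]
rim circle [ 418.9 -357.6] 54.7 454 floor 19.5
charcoal 0.61 [252. 225.] [264.5 285.3 286.6]
top ((418.843994140625, -357.86614990234375), 57.7322998046875)
scene ((420.4433288574219, -357.7383117675781), 58.990760803222656)
```

View pics/w2.png

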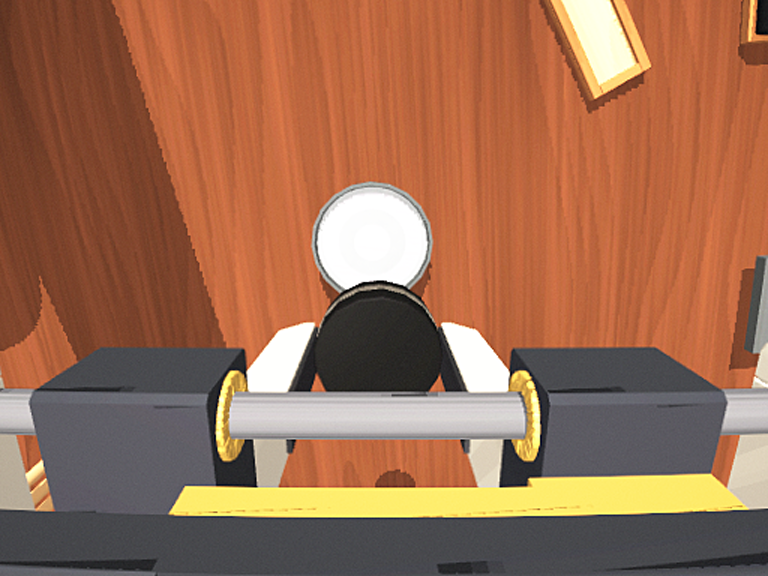

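The rim fit puts the pan centre at (419,-358) mm with its floor at 19.5 mm. The charcoal is held centrally at (380,340). I lower it.

```bash
python3 -m handwheel '[{"gripper":0,"linear":[0.3,-5.4,30],"twist":[0,0,0]},{"gripper":0,"linear":[0,0,45],"twist":[0,0,0]},{"gripper":0,"linear":[0,0,45],"twist":[0,0,0]},{"gripper":0,"linear":[0,0,45],"twist":[0,0,0]},{"gripper":0,"linear":[0,0,40],"twist":[0,0,0]},{"gripper":0,"linear":[0,0,20],"twist":[0,0,0]},{"gripper":0,"linear":[0,0,8],"twist":[0,0,0]},{"gripper":0,"linear":[0,0,0],"twist":[0,0,0]},{"gripper":0,"linear":[0,0,0],"twist":[0,0,0]},{"gripper":0,"linear":[0,0,1],"twist":[0,0,0]},{"gripper":0,"linear":[0,0,1],"twist":[0,0,0]}]'; python3 -m handwheel '[{"gripper":0,"linear":[0,0,1],"twist":[0,0,0]},{"gripper":0,"linear":[0,0,0],"twist":[0,0,0]}]'
```

```text
time_s: 10.0
position: [0.4204, -0.3592, 0.0366]
tcp_rot: [[0.079, 0.997, 0.001], [0.997, -0.079, -0.001], [-0.001, 0.001, -1.0]]
ft_force: [-1.0, 0.1, -0.1]
gripper_width: 0.0472
gripper_force: 30.0
time_s: 10.2
position: [0.4199, -0.3589, 0.0348]
tcp_rot: [[0.079, 0.997, 0.0], [0.997, -0.079, -0.0], [-0.0, 0.0, -1.0]]
ft_force: [0.5, 0.0, -0.8]
gripper_width: 0.0474
gripper_force: 30.0
```

```bash
python3 -m handwheel '[{"gripper":0,"linear":[0,0,1],"twist":[0,0,0]},{"gripper":0,"linear":[0,0,1],"twist":[0,0,0]},{"gripper":0,"linear":[0,0,0],"twist":[0,0,0]}]' | grep -E 'pos|ft'; python3 -m handwheel '[{"gripper":0,"linear":[0,0,1],"twist":[0,0,0]},{"gripper":0,"linear":[0,0,0],"twist":[0,0,0]}]'| grep -E 'pos|ft'; python3 -m handwheel '[{"gripper":0,"linear":[0,0,0.5],"twist":[0,0,0]},{"gripper":0,"linear":[0,0,0],"twist":[0,0,0]}]'| grep -E 'pos|ft'
```

```text
position: [0.4199, -0.3588, 0.0325]
ft_force: [-0.6, 0.6, -0.3]
position: [0.4198, -0.3588, 0.0315]
ft_force: [0.1, 0.5, -0.6]
position: [0.4199, -0.3588, 0.0311]
ft_force: [-0.2, -0.1, -0.5]
```

```bash
python3 -m handwheel '[{"gripper":0,"linear":[0,0,0.5],"twist":[0,0,0]},{"gripper":0,"linear":[0,0,0],"twist":[0,0,0]}]' | grep -E 'pos|ft'; python3 -m handwheel '[{"gripper":0,"linear":[0,0,0.5],"twist":[0,0,0]},{"gripper":0,"linear":[0,0,0],"twist":[0,0,0]}]'| grep -E 'pos|ft'; python3 -m handwheel '[{"gripper":0,"linear":[0,0,0.3],"twist":[0,0,0]},{"gripper":0,"linear":[0,0,0],"twist":[0,0,0]}]'| grep -E 'pos|ft'
```

```text
position: [0.4199, -0.3588, 0.0307]
ft_force: [-0.5, 0.7, 0.9]
position: [0.4199, -0.3589, 0.0307]
ft_force: [-1.5, 2.5, 7.7]
position: [0.42, -0.3589, 0.0307]
ft_force: [-3.5, 4.2, 11.8]
```

```bash
python3 -m handwheel '[{"gripper":0,"linear":[0,0,-0.7],"twist":[0,0,0]},{"gripper":0.62,"linear":[0,0,0],"twist":[0,0,0]},{"gripper":0.62,"linear":[0,0,0],"twist":[0,0,0]},{"gripper":0.62,"linear":[0,0,0],"twist":[0,0,0]},{"gripper":0.62,"linear":[0,0,-10],"twist":[0,0,0]},{"gripper":0.62,"linear":[0,0,-30],"twist":[0,0,0]},{"gripper":0.62,"linear":[0,0,-45],"twist":[0,0,0]},{"gripper":0.62,"linear":[0,0,-45],"twist":[0,0,0]},{"gripper":0.62,"linear":[0,0,-45],"twist":[0,0,0]},{"gripper":0.62,"linear":[0,0,-45],"twist":[0,0,0]},{"gripper":0.62,"linear":[0,0,-30],"twist":[0,0,0]},{"gripper":0.62,"linear":[0,0,0],"twist":[0,0,0]}]' >/dev/null;  python3 - <<'E'
from h import *
p,d,c=cap('wrist'); W=world(d,c); X=W[d>0]*1000
k=(np.hypot(X[:,0]-419,X[:,1]+358)<50)&(X[:,2]>40)&(X[:,2]<60)
print('charcoal top',cv2.minEnclosingCircle(X[k][:,:2].astype(np.float32)),np.median(X[k],0))
rim=X[(abs(np.hypot(X[:,0]-419,X[:,1]+358)-54.5)<6)&(X[:,2]>25)&(X[:,2]<32)]
A=np.c_[2*rim[:,:2],np.ones(len(rim))]; s=np.linalg.lstsq(A,(rim[:,:2]**2).sum(1),rcond=None)[0]; print('rim',s[:2])
go(602.5,158.4,300,-35.7)
E
```

```text
charcoal top ((419.7745666503906, -358.2067565917969), 23.843280792236328) [ 419.74603252 -357.61360773   45.10278731]
rim [ 418.89119193 -357.57221913]
pos [ 420.3 -359.2  282.9] line -4.5 q [-45.  17.  90.   0.  73. -41.] twist 31.18 lin [ 526.6 -154.   -17.1] t 12.8 F [ 0.5 -0.  -1.2] w 57.7
```

The charcoal sits within 1 mm of the centre. Next is the small stone.

```bash
python3 -m handwheel '[{"gripper":0.62,"linear":[0,0,-4],"twist":[0,0,7.8]},{"gripper":0.62,"linear":[0,0,-4],"twist":[0,0,7.8]},{"gripper":0.62,"linear":[0,0,-4],"twist":[0,0,7.8]},{"gripper":0.62,"linear":[0,0,-4],"twist":[0,0,7.8]},{"gripper":0.62,"linear":[44,-12.8,0],"twist":[0,0,0]},{"gripper":0.62,"linear":[44,-12.8,0],"twist":[0,0,0]},{"gripper":0.62,"linear":[44,-12.8,0],"twist":[0,0,0]},{"gripper":0.62,"linear":[44,-12.8,0],"twist":[0,0,0]},{"gripper":0.62,"linear":[44,-12.8,0],"twist":[0,0,0]},{"gripper":0.62,"linear":[44,-12.8,0],"twist":[0,0,0]},{"gripper":0.62,"linear":[44,-12.8,0],"twist":[0,0,0]},{"gripper":0.62,"linear":[44,-12.8,0],"twist":[0,0,0]},{"gripper":0.62,"linear":[44,-12.8,0],"twist":[0,0,0]},{"gripper":0.62,"linear":[44,-12.8,0],"twist":[0,0,0]},{"gripper":0.62,"linear":[44,-12.8,0],"twist":[0,0,0]},{"gripper":0.62,"linear":[43,-12.8,0],"twist":[0,0,0]},{"gripper":0.62,"linear":[0,0,0],"twist":[0,0,0]},{"gripper":0.62,"linear":[0,0,0],"twist":[0,0,0]}]' >/dev/null;  cat >> h.py <<'E'
def box(X,cx,cy,r,z0,z1):
    "robust top rect of points within r of cx,cy and z0..z1 (mm)"
    k=(np.hypot(X[:,0]-cx,X[:,1]-cy)<r)&(X[:,2]>z0)&(X[:,2]<z1); t=X[k]
    # drop sparse points (edge artefacts)
    from scipy.spatial import cKDTree
    n=np.array([len(i) for i in cKDTree(t[:,:2]).query_ball_point(t[:,:2],3)]); t=t[n>=4]
    q=cv2.minAreaRect(t[:,:2].astype(np.float32)); print('box',np.round(q[0],1),np.round(q[1],1),round(q[2],1),'z',np.median(t[:,2]).round(1),len(t))
    return t
E
python3 - <<'E'
from h import *
p,d,c=cap('wrist'); W=world(d,c); save('w3.png',p); np.savez('w3.npz',p=p,d=d,W=W); X=W[d>0]*1000
box(X,602,158,70,45,56);box(X,602,160,70,31,41);box(X,606,162,60,14,23)
go(602.5,158.4,46,-35.7)
E
```

```text
box [602.1 158.7] [75.3 25.9] 54.3 z 50.1 1019
box [603.1 161.8] [ 38.4 101.9] 47.4 z 36.1 1353
box [608.5 163.1] [62.2 63.3] 54.2 z 18.0 383
pos [602.4 158.3 295.4] line -35.7 q [10. 24. 77. -0. 78. 46.] twist -0.01 lin [2.000e-01 1.000e-01 2.494e+02] t 14.6 F [ 0.  -0.1 -0. ] w 57.6
```

View pics/w3.png

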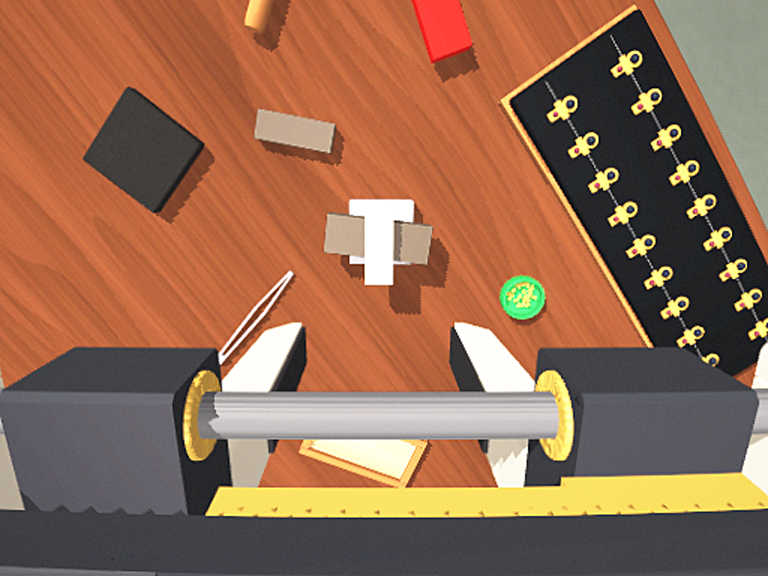

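The pile is undisturbed, with the white stone at (380,240). I descend to 7 mm above its underside and grip it across its width.

```bash
python3 -m handwheel '[{"gripper":0.62,"linear":[0.2,0.3,40],"twist":[0,0,0]},{"gripper":0.62,"linear":[0,0,45],"twist":[0,0,0]},{"gripper":0.62,"linear":[0,0,45],"twist":[0,0,0]},{"gripper":0.62,"linear":[0,0,45],"twist":[0,0,0]},{"gripper":0.62,"linear":[0,0,45],"twist":[0,0,0]},{"gripper":0.62,"linear":[0,0,20],"twist":[0,0,0]},{"gripper":0.62,"linear":[0,0,10],"twist":[0,0,0]},{"gripper":0.62,"linear":[0,0,0],"twist":[0,0,0]},{"gripper":0.62,"linear":[0,0,0],"twist":[0,0,0]}]' | grep -E 'pos|ft'
```

```text
position: [0.604, 0.1583, 0.0479]
ft_force: [-0.0, 0.3, -0.1]
```

```bash
python3 -m handwheel '[{"gripper":0.62,"linear":[-0.8,-1.8,2],"twist":[0,0,0]},{"gripper":0.62,"linear":[0,0,2],"twist":[0,0,0]},{"gripper":0.62,"linear":[0,0,0],"twist":[0,0,0]},{"gripper":0.62,"linear":[0,0,0],"twist":[0,0,0]}]' | grep -E 'pos|ft';  python3 -m handwheel '[{"gripper":0,"linear":[0,0,0],"twist":[0,0,0]},{"gripper":0,"linear":[0,0,0],"twist":[0,0,0]},{"gripper":0,"linear":[0,0,0],"twist":[0,0,0]},{"gripper":0,"linear":[0,0,0],"twist":[0,0,0]},{"gripper":0,"linear":[0,0,0],"twist":[0,0,0]},{"gripper":0,"linear":[0,0,0],"twist":[0,0,0]},{"gripper":0,"linear":[0,0,0],"twist":[0,0,0]},{"gripper":0,"linear":[0,0,0],"twist":[0,0,0]}]'
```

```text
position: [0.6014, 0.1592, 0.0428]
ft_force: [-0.2, -0.2, -0.1]
time_s: 16.7
position: [0.6013, 0.1591, 0.0425]
tcp_rot: [[0.584, 0.812, 0.0], [0.812, -0.584, -0.0], [-0.0, 0.0, -1.0]]
ft_force: [0.9, 0.3, -0.4]
gripper_width: 0.0254
gripper_force: 30.0
```

```bash
python3 -m handwheel '[{"gripper":0.4,"linear":[0,0,0],"twist":[0,0,0]},{"gripper":0.4,"linear":[0,0,-1.5],"twist":[0,0,0]},{"gripper":0.4,"linear":[0,0,0],"twist":[0,0,0]},{"gripper":0,"linear":[0,0,0],"twist":[0,0,0]},{"gripper":0,"linear":[0,0,0],"twist":[0,0,0]},{"gripper":0,"linear":[0,0,0],"twist":[0,0,0]},{"gripper":0,"linear":[0,0,0],"twist":[0,0,0]},{"gripper":0,"linear":[0,0,0],"twist":[0,0,0]}]' | grep -vE 'rot'; python3 -m handwheel '[{"gripper":0,"linear":[0,0,-3],"twist":[0,0,0]},{"gripper":0,"linear":[0,0,-8],"twist":[0,0,0]},{"gripper":0,"linear":[0,0,-20],"twist":[0,0,0]},{"gripper":0,"linear":[0,0,-45],"twist":[0,0,0]},{"gripper":0,"linear":[0,0,-45],"twist":[0,0,0]},{"gripper":0,"linear":[0,0,-40],"twist":[0,0,0]},{"gripper":0,"linear":[0,0,0],"twist":[0,0,0]}]'
python3 - <<'E'
from h import *
go(635,-184,270,25.5)
E
```

```text
time_s: 17.5
position: [0.6013, 0.1591, 0.044]
ft_force: [0.8, 0.9, -1.4]
gripper_width: 0.0255
gripper_force: 30.0
time_s: 18.2
position: [0.6037, 0.1596, 0.2117]
tcp_rot: [[0.584, 0.812, 0.01], [0.812, -0.584, 0.002], [0.007, 0.007, -1.0]]
ft_force: [0.2, 0.1, -1.1]
gripper_width: 0.0256
gripper_force: 30.0
pos [603.7 159.6 211.7] line -35.7 q [11. 28. 84.  0. 68. 46.] twist -61.22 lin [-323.6 -119.6  -58.3] t 18.2 F [ 0.2  0.1 -1.1] w 25.6
```

```bash
python3 -m handwheel '[{"gripper":0,"linear":[0,0,-7],"twist":[0,0,-7.65]},{"gripper":0,"linear":[0,0,-7],"twist":[0,0,-7.65]},{"gripper":0,"linear":[0,0,-7],"twist":[0,0,-7.65]},{"gripper":0,"linear":[0,0,-7],"twist":[0,0,-7.65]},{"gripper":0,"linear":[0,0,-7],"twist":[0,0,-7.65]},{"gripper":0,"linear":[0,0,-7],"twist":[0,0,-7.65]},{"gripper":0,"linear":[0,0,-7],"twist":[0,0,-7.65]},{"gripper":0,"linear":[0,0,-7],"twist":[0,0,-7.65]},{"gripper":0,"linear":[-20,-7,0],"twist":[0,0,0]},{"gripper":0,"linear":[-40,-15,0],"twist":[0,0,0]},{"gripper":0,"linear":[-40,-15,0],"twist":[0,0,0]},{"gripper":0,"linear":[-40,-15,0],"twist":[0,0,0]},{"gripper":0,"linear":[-40,-15,0],"twist":[0,0,0]},{"gripper":0,"linear":[-40,-15,0],"twist":[0,0,0]},{"gripper":0,"linear":[-40,-15,0],"twist":[0,0,0]},{"gripper":0,"linear":[-40,-15,0],"twist":[0,0,0]},{"gripper":0,"linear":[-24,-8,0],"twist":[0,0,0]},{"gripper":0,"linear":[0,0,0],"twist":[0,0,0]},{"gripper":0,"linear":[0,0,0],"twist":[0,0,0]}]' >/dev/null
python3 - <<'E'
from h import *
p,d,c=cap('wrist'); W=world(d,c); save('w4.png',p); np.savez('w4.npz',p=p,d=d,W=W); X=W[d>0]*1000
box(X,635,-184,72,2.5,20); box(X,635,-184,72,8.5,20)
k=(np.hypot(X[:,0]-635,X[:,1]+184)<18)&(X[:,2]<20);print('floor',np.median(X[k,2]))
# held stone: top face points
o=get_obs(); P=(W.reshape(-1,3)-o['position'])@o['tcp_rot']*1000; P=P[(d>0).ravel()]
k=(abs(P[:,2])<10)&(np.hypot(P[:,0],P[:,1])<50); print('held',cv2.minAreaRect(P[k][:,:2].astype(np.float32)),np.percentile(P[k][:,0],[1,99]),k.sum())
go(635,-184,40,25.5)
E
```

```text
box [ 624.9 -160.6] [57.9 61.6] 24.6 z 6.4 1783
box [ 624.9 -160.6] [57.9 61.6] 24.7 z 10.0 746
floor 5.460240322673975
held ((9.5741548538208, 0.4952507019042969), (60.423675537109375, 48.60881042480469), 26.21674156188965) [-17.14054319  37.6683542 ] 4628
pos [ 632.2 -184.2  260.7] line 25.5 q [-20.  30.  74.   0.  76. -46.] twist -0.01 lin [ -1.    2.6 220.7] t 20.1 F [-0.2 -0.6 -0.6] w 25.7
```

View pics/w4.png

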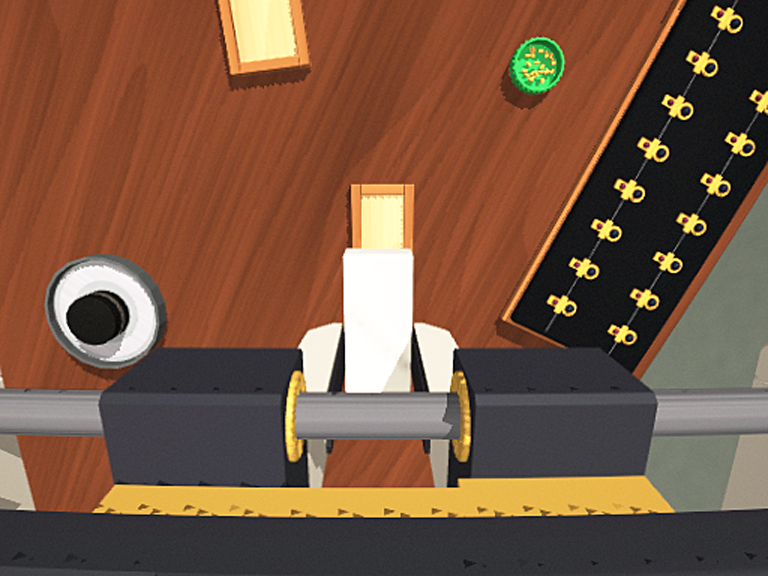

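The held stone is at (378,320), straight above the small tray (visible end at (382,215)). Its end sits 38 mm from the TCP, so it is centred in the grip. The tray centre works out at about (635,-182) mm. Lowering.

```bash
python3 -m handwheel '[{"gripper":0,"linear":[0.7,3.2,30],"twist":[0,0,0.4]},{"gripper":0,"linear":[0,0,45],"twist":[0,0,0]},{"gripper":0,"linear":[0,0,45],"twist":[0,0,0]},{"gripper":0,"linear":[0,0,45],"twist":[0,0,0]},{"gripper":0,"linear":[0,0,40],"twist":[0,0,0]},{"gripper":0,"linear":[0,0,20],"twist":[0,0,0]},{"gripper":0,"linear":[0,0,10],"twist":[0,0,0]},{"gripper":0,"linear":[0,0,0],"twist":[0,0,0]},{"gripper":0,"linear":[0,0,0],"twist":[0,0,0]},{"gripper":0,"linear":[0,0,0],"twist":[0,0,0]}]'|grep -v rot
python3 - <<'E'
from h import *
go(634.8,-182.2,14,25)
E
```

```text
time_s: 21.15
position: [0.6359, -0.1831, 0.0277]
ft_force: [1.0, 0.0, -0.3]
gripper_width: 0.0254
gripper_force: 30.0
pos [ 635.9 -183.1   27.7] line 25.1 q [-20.  44.  84.   0.  52. -45.] twist 0.09 lin [ 1.2 -0.6 13.7] t 21.1 F [ 1.   0.  -0.3] w 25.4
```

```bash
python3 -m handwheel '[{"gripper":0,"linear":[1,-0.6,6],"twist":[0,0,0]},{"gripper":0,"linear":[0,0,4],"twist":[0,0,0]},{"gripper":0,"linear":[0,0,1],"twist":[0,0,0]},{"gripper":0,"linear":[0,0,0],"twist":[0,0,0]},{"gripper":0,"linear":[0,0,0],"twist":[0,0,0]}]'|grep -E 'pos|ft'; for i in 1; do :; done; python3 -m handwheel '[{"gripper":0,"linear":[0,0,1],"twist":[0,0,0]},{"gripper":0,"linear":[0,0,0],"twist":[0,0,0]}]'|grep -E 'pos|ft';  python3 -m handwheel '[{"gripper":0,"linear":[0,0,0.7],"twist":[0,0,0]},{"gripper":0,"linear":[0,0,0],"twist":[0,0,0]}]'|grep -E 'pos|ft'; python3 -m handwheel '[{"gripper":0,"linear":[0,0,0.5],"twist":[0,0,0]},{"gripper":0,"linear":[0,0,0],"twist":[0,0,0]}]'|grep -E 'pos|ft'
```

```text
position: [0.634, -0.1824, 0.0151]
ft_force: [-0.3, -0.0, -0.8]
position: [0.634, -0.1824, 0.014]
ft_force: [-0.4, 0.7, -0.8]
position: [0.634, -0.1823, 0.0133]
ft_force: [-0.3, -0.5, -0.6]
position: [0.634, -0.1824, 0.0131]
ft_force: [-1.2, 0.4, 2.9]
```

```bash
python3 -m handwheel '[{"gripper":0.5,"linear":[0,0,0],"twist":[0,0,0]},{"gripper":0.5,"linear":[0,0,0],"twist":[0,0,0]},{"gripper":0.5,"linear":[0,0,0],"twist":[0,0,0]},{"gripper":0.5,"linear":[0,0,0],"twist":[0,0,0]},{"gripper":0.5,"linear":[0,0,-5],"twist":[0,0,0]},{"gripper":0.5,"linear":[0,0,-20],"twist":[0,0,0]},{"gripper":0.6,"linear":[0,0,-45],"twist":[0,0,0]},{"gripper":0.6,"linear":[0,0,-45],"twist":[0,0,0]},{"gripper":0.6,"linear":[0,0,-45],"twist":[0,0,0]},{"gripper":0.6,"linear":[0,0,-45],"twist":[0,0,0]},{"gripper":0.6,"linear":[0,0,-45],"twist":[0,0,0]},{"gripper":0.6,"linear":[0,0,-20],"twist":[0,0,0]},{"gripper":0.6,"linear":[0,0,0],"twist":[0,0,0]}]'|grep -E 'pos|ft|wid';  python3 - <<'E'
from h import *
p,d,c=cap('wrist'); W=world(d,c); np.savez('w5.npz',p=p,d=d,W=W); X=W[d>0]*1000
box(X,635,-183,75,2.5,25); box(X,635,-183,60,16.5,25)
go(603.1,161.8,290,47.4)
E
```

```text
position: [0.635, -0.1827, 0.2869]
ft_force: [0.1, -0.6, -0.0]
gripper_width: 0.0558
box [ 634.5 -181.9] [ 57.8 108.1] 26.0 z 10.2 2756
box [ 634.2 -182.4] [25.1 74.8] 24.7 z 19.1 885
pos [ 634.2 -182.4  284.1] line 25.1 q [-20.  29.  72.  -0.  79. -45.] twist -22.32 lin [255.9 232.3  -5.9] t 23.6 F [ 0.1 -0.1 -0.8] w 55.8
```

The stone lies flat, 0.6 mm off the tray centre. Next is the large stone.

```bash
python3 -m handwheel '[{"gripper":0.6,"linear":[0,0,-2],"twist":[0,0,-7.44]},{"gripper":0.6,"linear":[0,0,-2],"twist":[0,0,-7.44]},{"gripper":0.6,"linear":[0,0,-2],"twist":[0,0,-7.44]},{"gripper":0.6,"linear":[32,29,0],"twist":[0,0,0]},{"gripper":0.6,"linear":[32,29,0],"twist":[0,0,0]},{"gripper":0.6,"linear":[32,29,0],"twist":[0,0,0]},{"gripper":0.6,"linear":[32,29,0],"twist":[0,0,0]},{"gripper":0.6,"linear":[32,29,0],"twist":[0,0,0]},{"gripper":0.6,"linear":[32,29,0],"twist":[0,0,0]},{"gripper":0.6,"linear":[32,29,0],"twist":[0,0,0]},{"gripper":0.6,"linear":[32,29,0],"twist":[0,0,0]},{"gripper":0.6,"linear":[0,0,0],"twist":[0,0,0]},{"gripper":0.6,"linear":[0,0,0],"twist":[0,0,0]},{"gripper":0.6,"linear":[0,0,0],"twist":[0,0,0]}]' >/dev/null;  python3 - <<'E'
from h import *
p,d,c=cap('wrist'); W=world(d,c); np.savez('w6.npz',p=p,d=d,W=W); X=W[d>0]*1000
box(X,603,161,70,31,41);box(X,608,163,60,14,23)
go(603.1,161.8,27,47.4)
E
```

```text
box [604.1 161.8] [ 37.8 101.2] 46.9 z 36.0 1897
box [608.3 163.1] [64.  64.1] 53.8 z 18.0 676
pos [602.6 160.5 288.1] line 47.3 q [ 11.  25.  78.  -0.  77. -37.] twist -0.07 lin [  0.5   1.3 261.1] t 25.1 F [ 0.6 -0.6  0.2] w 55.6
```

```bash
python3 -m handwheel '[{"gripper":0.6,"linear":[0.2,1.6,30],"twist":[0,0,0]},{"gripper":0.6,"linear":[0,0,45],"twist":[0,0,0]},{"gripper":0.6,"linear":[0,0,45],"twist":[0,0,0]},{"gripper":0.6,"linear":[0,0,45],"twist":[0,0,0]},{"gripper":0.6,"linear":[0,0,45],"twist":[0,0,0]},{"gripper":0.6,"linear":[0,0,30],"twist":[0,0,0]},{"gripper":0.6,"linear":[0,0,15],"twist":[0,0,0]},{"gripper":0.6,"linear":[0,0,0],"twist":[0,0,0]},{"gripper":0.6,"linear":[0,0,0],"twist":[0,0,0]},{"gripper":0.6,"linear":[0,0,0],"twist":[0,0,0]}]' >/dev/null;  python3 - <<'E'
from h import *
go(603.6,161.8,27.2,47.2)
E
```

```text
pos [604.7 163.   35.8] line 47.4 q [ 11.  41.  90.  -0.  49. -37.] twist 0.18 lin [-0.  -1.7  8.6] t 26.1 F [ 0.3  0.2 -0.4] w 55.7
```

```bash
python3 -m handwheel '[{"gripper":0.6,"linear":[0,-1.4,4],"twist":[0,0,0]},{"gripper":0.6,"linear":[0,0,4],"twist":[0,0,0]},{"gripper":0.6,"linear":[0,0,0],"twist":[0,0,0]},{"gripper":0.6,"linear":[0,0,0],"twist":[0,0,0]},{"gripper":0,"linear":[0,0,0],"twist":[0,0,0]},{"gripper":0,"linear":[0,0,0],"twist":[0,0,0]},{"gripper":0,"linear":[0,0,0],"twist":[0,0,0]},{"gripper":0,"linear":[0,0,0],"twist":[0,0,0]},{"gripper":0,"linear":[0,0,0],"twist":[0,0,0]},{"gripper":0,"linear":[0,0,0],"twist":[0,0,0]},{"gripper":0,"linear":[0,0,0],"twist":[0,0,0]}]'
```

```text
time_s: 27.15
position: [0.6027, 0.162, 0.0259]
tcp_rot: [[-0.736, 0.677, 0.0], [0.677, 0.736, 0.0], [-0.0, 0.0, -1.0]]
ft_force: [0.5, -0.1, 0.5]
gripper_width: 0.0376
gripper_force: 30.0
```

```bash
python3 -m handwheel '[{"gripper":0.5,"linear":[0,0,0],"twist":[0,0,0]},{"gripper":0.5,"linear":[0,0,-1.2],"twist":[0,0,0]},{"gripper":0.5,"linear":[0,0,0],"twist":[0,0,0]},{"gripper":0,"linear":[0,0,0],"twist":[0,0,0]},{"gripper":0,"linear":[0,0,0],"twist":[0,0,0]},{"gripper":0,"linear":[0,0,0],"twist":[0,0,0]},{"gripper":0,"linear":[0,0,0],"twist":[0,0,0]},{"gripper":0,"linear":[0,0,0],"twist":[0,0,0]}]' | grep -vE 'rot'; python3 -m handwheel '[{"gripper":0,"linear":[0,0,-3],"twist":[0,0,0]},{"gripper":0,"linear":[0,0,-8],"twist":[0,0,0]},{"gripper":0,"linear":[0,0,-20],"twist":[0,0,0]},{"gripper":0,"linear":[0,0,-45],"twist":[0,0,0]},{"gripper":0,"linear":[0,0,-45],"twist":[0,0,0]},{"gripper":0,"linear":[0,0,-45],"twist":[0,0,0]},{"gripper":0,"linear":[0,0,-45],"twist":[0,0,5]},{"gripper":0,"linear":[0,0,-25],"twist":[0,0,5]},{"gripper":0,"linear":[0,0,0],"twist":[0,0,5]},{"gripper":0,"linear":[0,0,0],"twist":[0,0,0]},{"gripper":0,"linear":[0,0,0],"twist":[0,0,0]}]'|grep -E 'pos|wid|ft'
python3 - <<'E'
from h import *
p,d,c=cap('wrist'); W=world(d,c); np.savez('w7.npz',p=p,d=d,W=W); X=W[d>0]*1000
box(X,608,163,60,14,23)
go(446,-31,250,32.3)
E
```

```text
time_s: 27.95
position: [0.6026, 0.162, 0.027]
ft_force: [-0.3, 0.2, 0.9]
gripper_width: 0.0374
gripper_force: 30.0
position: [0.6022, 0.1619, 0.2627]
ft_force: [-0.7, 0.4, -2.6]
gripper_width: 0.0376
box [593.7 194.7] [34.6 10.9] 33.6 z 17.9 134
pos [602.2 161.9 262.4] line 32.5 q [ 11.  26.  80.  -0.  74. -22.] twist 0.24 lin [ -79.6 -235.1   12.4] t 29.1 F [-0.2  0.7 -2. ] w 37.7
```

```bash
python3 -m handwheel '[{"gripper":0,"linear":[-6,-18,0],"twist":[0,0,0]},{"gripper":0,"linear":[-13,-39,0],"twist":[0,0,0]},{"gripper":0,"linear":[-13,-39,0],"twist":[0,0,0]},{"gripper":0,"linear":[-13,-39,0],"twist":[0,0,0]},{"gripper":0,"linear":[-13,-39,0],"twist":[0,0,0]},{"gripper":0,"linear":[-13,-39,0],"twist":[0,0,0]},{"gripper":0,"linear":[-8,-22,0],"twist":[0,0,0]},{"gripper":0,"linear":[0,0,0],"twist":[0,0,0]},{"gripper":0,"linear":[0,0,0],"twist":[0,0,0]}]' >/dev/null
python3 - <<'E'
from h import *
p,d,c=cap('wrist'); W=world(d,c); save('w8.png',p); np.savez('w8.npz',p=p,d=d,W=W); X=W[d>0]*1000
box(X,446,-31,85,2.5,20); box(X,446,-31,85,9,20)
o=get_obs(); P=(W.reshape(-1,3)-o['position'])@o['tcp_rot']*1000; P=P[(d>0).ravel()]
k=(abs(P[:,2]+10)<12)&(np.hypot(P[:,0],P[:,1])<60)&(P[:,0]>20); print('held',np.percentile(P[k][:,0],[1,99,99.8]),np.percentile(P[k][:,1],[1,99]),k.sum())
go(446,-31,40,32.3)
E
```

```text
box [420.6   8.6] [70. 43.] 32.4 z 6.3 1608
box [420.6   8.9] [69.8 42.5] 32.4 z 10.9 667
held [20.40477294 50.22477766 50.30510486] [-18.81878229  18.22667272] 3985
pos [446.8 -30.4 262.9] line 32.4 q [-10.   6. 106.   0.  68. -42.] twist 0.14 lin [-1.000e-01 -1.000e+00  2.229e+02] t 30.1 F [ 0.2 -0.2 -1.7] w 37.3
```

View pics/w8.png

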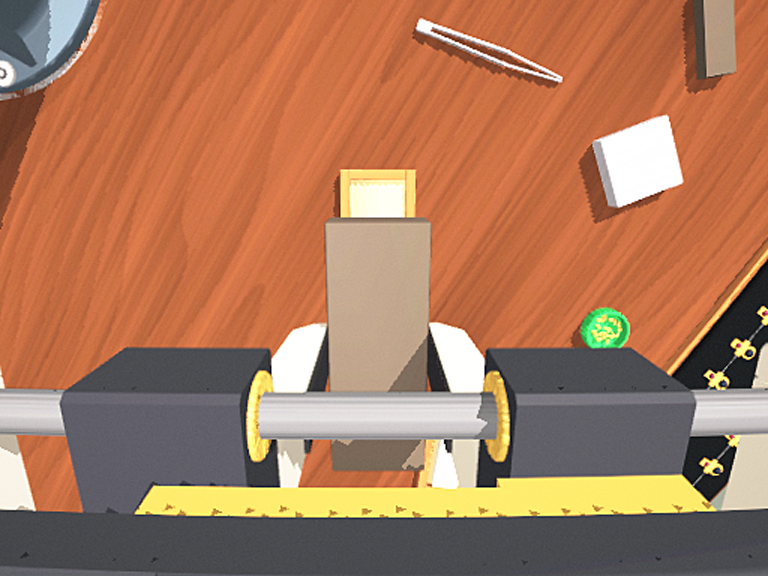

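The held stone (378,340) lines up with the large tray (visible end at (378,195)), whose centre is about (445,-30) mm. The steel block at (637,162) is standing free. Lowering.

```bash
python3 -m handwheel '[{"gripper":0,"linear":[1.6,-1.1,30],"twist":[0,0,0]},{"gripper":0,"linear":[0,0,45],"twist":[0,0,0]},{"gripper":0,"linear":[0,0,45],"twist":[0,0,0]},{"gripper":0,"linear":[0,0,45],"twist":[0,0,0]},{"gripper":0,"linear":[0,0,40],"twist":[0,0,0]},{"gripper":0,"linear":[0,0,20],"twist":[0,0,0]},{"gripper":0,"linear":[0,0,10],"twist":[0,0,0]},{"gripper":0,"linear":[0,0,0],"twist":[0,0,0]},{"gripper":0,"linear":[0,0,0],"twist":[0,0,0]},{"gripper":0,"linear":[0,0,0],"twist":[0,0,0]}]'>/dev/null
python3 - <<'E'
from h import *
go(445.1,-29.6,15,32.4)
E
```

```text
pos [445.6 -29.9  29.1] line 32.4 q [-10.  28. 117.  -0.  35. -42.] twist 0.02 lin [ 0.5 -0.3 14.1] t 31.1 F [ 0.3 -0.5 -1.7] w 37.4
```

```bash
python3 -m handwheel '[{"gripper":0,"linear":[0.4,-0.3,7],"twist":[0,0,0]},{"gripper":0,"linear":[0,0,4],"twist":[0,0,0]},{"gripper":0,"linear":[0,0,1.5],"twist":[0,0,0]},{"gripper":0,"linear":[0,0,0],"twist":[0,0,0]},{"gripper":0,"linear":[0,0,0],"twist":[0,0,0]}]'|grep -E 'pos|ft'; python3 -m handwheel '[{"gripper":0,"linear":[0,0,1],"twist":[0,0,0]},{"gripper":0,"linear":[0,0,0],"twist":[0,0,0]}]'|grep -E 'pos|ft';  python3 -m handwheel '[{"gripper":0,"linear":[0,0,0.6],"twist":[0,0,0]},{"gripper":0,"linear":[0,0,0],"twist":[0,0,0]}]'|grep -E 'pos|ft'; python3 -m handwheel '[{"gripper":0,"linear":[0,0,0.4],"twist":[0,0,0]},{"gripper":0,"linear":[0,0,0],"twist":[0,0,0]}]'|grep -E 'pos|ft'
```

```text
position: [0.4443, -0.0297, 0.0156]
ft_force: [-0.1, -0.8, -1.8]
position: [0.4443, -0.0297, 0.0145]
ft_force: [-0.1, 0.3, -1.9]
position: [0.4443, -0.0297, 0.014]
ft_force: [0.1, 0.7, -0.9]
position: [0.4443, -0.0297, 0.014]
ft_force: [-2.2, -0.1, 7.9]
```

```bash
python3 -m handwheel '[{"gripper":0.6,"linear":[0,0,0],"twist":[0,0,0]},{"gripper":0.6,"linear":[0,0,0],"twist":[0,0,0]},{"gripper":0.6,"linear":[0,0,0],"twist":[0,0,0]},{"gripper":0.6,"linear":[0,0,0],"twist":[0,0,0]},{"gripper":0.6,"linear":[0,0,-5],"twist":[0,0,0]},{"gripper":0.6,"linear":[0,0,-20],"twist":[0,0,0]},{"gripper":0.6,"linear":[0,0,-45],"twist":[0,0,0]},{"gripper":0.6,"linear":[0,0,-45],"twist":[0,0,0]},{"gripper":0.6,"linear":[0,0,-45],"twist":[0,0,0]},{"gripper":0.6,"linear":[0,0,-45],"twist":[0,0,0]},{"gripper":0.6,"linear":[0,0,-45],"twist":[0,0,0]},{"gripper":0.6,"linear":[0,0,-20],"twist":[0,0,0]},{"gripper":0.6,"linear":[0,0,0],"twist":[0,0,0]}]'|grep -E 'pos|ft|wid';  python3 - <<'E'
from h import *
p,d,c=cap('wrist'); W=world(d,c); np.savez('w9.npz',p=p,d=d,W=W); X=W[d>0]*1000
box(X,445,-30,85,2.5,30); box(X,445,-30,75,19,30); box(X,608,163,60,14,23)
go(608.4,163.1,290,53.9)
E
```

```text
position: [0.4452, -0.0298, 0.2865]
ft_force: [-0.8, -0.4, -0.3]
gripper_width: 0.0558
box [444.6 -29.2] [ 70.2 133.4] 32.2 z 11.8 4117
box [444.8 -31. ] [ 37.7 101. ] 32.8 z 23.0 1791
box [607.7 163. ] [65. 65.] 53.8 z 17.6 2003
pos [444.4 -29.7 284.4] line 32.4 q [-10.   5. 104.  -0.  71. -42.] twist -21.5 lin [-18.9 252.4  -5.6] t 33.5 F [-0.1 -0.2 -0.5] w 55.8
```

The large stone is centred within 2 mm and lies flat. Next is the steel block.

```bash
python3 -m handwheel '[{"gripper":1,"linear":[0,0,-2],"twist":[0,0,-7.15]},{"gripper":1,"linear":[0,0,-2],"twist":[0,0,-7.15]},{"gripper":1,"linear":[0,0,-2],"twist":[0,0,-7.15]},{"gripper":1,"linear":[-3.2,42,0],"twist":[0,0,0]},{"gripper":1,"linear":[-3.2,42,0],"twist":[0,0,0]},{"gripper":1,"linear":[-3.2,42,0],"twist":[0,0,0]},{"gripper":1,"linear":[-3.2,42,0],"twist":[0,0,0]},{"gripper":1,"linear":[-3.2,42,0],"twist":[0,0,0]},{"gripper":1,"linear":[-3.2,42,0],"twist":[0,0,0]},{"gripper":1,"linear":[0,0,0],"twist":[0,0,0]},{"gripper":1,"linear":[0,0,0],"twist":[0,0,0]}]' >/dev/null;  python3 - <<'E'
from h import *
p,d,c=cap('wrist'); W=world(d,c); save('w10.png',p); np.savez('w10.npz',p=p,d=d,W=W); X=W[d>0]*1000
box(X,608,163,60,14,23); box(X,462,364,70,10,20)
go(608.2,163.1,6,53.8)
E
```

```text
box [608.5 162.9] [64.  63.3] 54.2 z 18.0 1844
box [492.9 340.9] [86.1 41.8] 54.1 z 13.6 1155
pos [607.6 162.  287.9] line 53.9 q [ 11.  25.  77.  -0.  78. -43.] twist 0.06 lin [2.000e-01 1.200e+00 2.819e+02] t 34.6 F [ 0.4 -0.7 -0.4] w 93.5
```

View pics/w10.png

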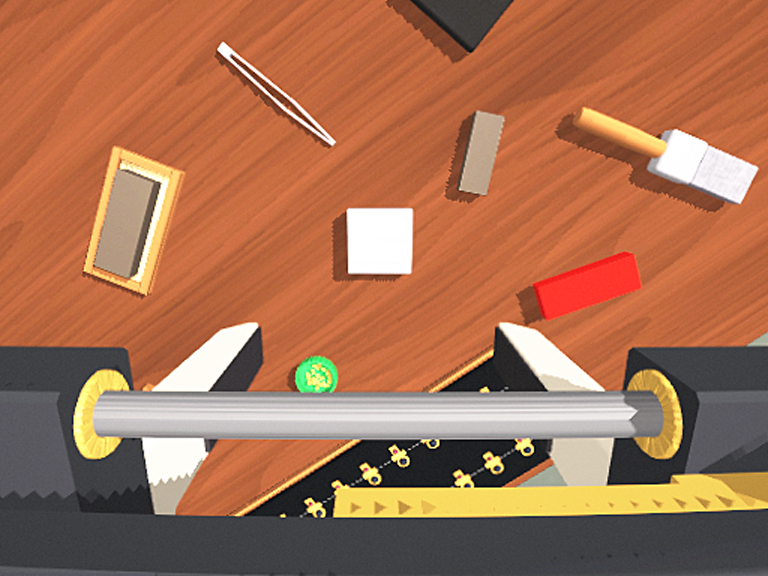

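The block is isolated at (380,240), square to the gripper. Descending.

```bash
python3 -m handwheel '[{"gripper":1,"linear":[0.2,1.2,30],"twist":[0,0,-0.2]},{"gripper":1,"linear":[0,0,45],"twist":[0,0,0]},{"gripper":1,"linear":[0,0,45],"twist":[0,0,0]},{"gripper":1,"linear":[0,0,45],"twist":[0,0,0]},{"gripper":1,"linear":[0,0,45],"twist":[0,0,0]},{"gripper":1,"linear":[0,0,40],"twist":[0,0,0]},{"gripper":1,"linear":[0,0,20],"twist":[0,0,0]},{"gripper":1,"linear":[0,0,0],"twist":[0,0,0]},{"gripper":1,"linear":[0,0,0],"twist":[0,0,0]},{"gripper":1,"linear":[0,0,0],"twist":[0,0,0]}]' >/dev/null;  python3 - <<'E'
from h import *
go(608.4,163,6,54.1)
E
```

```text
pos [609.8 163.3  21.4] line 54.0 q [ 11.  42.  89.  -0.  48. -43.] twist -0.08 lin [ 0.9 -1.  15.4] t 35.6 F [-0.  -0.4  0.3] w 93.1
```

```bash
python3 -m handwheel '[{"gripper":1,"linear":[0.6,-0.7,8],"twist":[0,0,0]},{"gripper":1,"linear":[0,0,5],"twist":[0,0,0]},{"gripper":1,"linear":[0,0,1.5],"twist":[0,0,0]},{"gripper":1,"linear":[0,0,0],"twist":[0,0,0]},{"gripper":1,"linear":[0,0,0],"twist":[0,0,0]},{"gripper":0,"linear":[0,0,0],"twist":[0,0,0]},{"gripper":0,"linear":[0,0,0],"twist":[0,0,0]},{"gripper":0,"linear":[0,0,0],"twist":[0,0,0]},{"gripper":0,"linear":[0,0,0],"twist":[0,0,0]},{"gripper":0,"linear":[0,0,0],"twist":[0,0,0]},{"gripper":0,"linear":[0,0,0],"twist":[0,0,0]},{"gripper":0,"linear":[0,0,0],"twist":[0,0,0]}]'
```

```text
time_s: 36.85
position: [0.6081, 0.1633, 0.0051]
tcp_rot: [[-0.81, 0.587, 0.0], [0.587, 0.81, 0.0], [-0.0, 0.0, -1.0]]
ft_force: [-0.2, -0.2, 1.1]
gripper_width: 0.0637
gripper_force: 30.0
```

```bash
python3 -m handwheel '[{"gripper":0,"linear":[0,0,-2],"twist":[0,0,0]},{"gripper":0,"linear":[0,0,-6],"twist":[0,0,0]},{"gripper":0,"linear":[0,0,-20],"twist":[0,0,0]},{"gripper":0,"linear":[0,0,-40],"twist":[0,0,0]},{"gripper":0,"linear":[0,0,-40],"twist":[0,0,0]},{"gripper":0,"linear":[0,0,-40],"twist":[0,0,4]},{"gripper":0,"linear":[0,0,-40],"twist":[0,0,7]},{"gripper":0,"linear":[0,0,-40],"twist":[0,0,7]},{"gripper":0,"linear":[0,0,-30],"twist":[0,0,7]},{"gripper":0,"linear":[0,0,0],"twist":[0,0,7]},{"gripper":0,"linear":[0,0,0],"twist":[0,0,7]},{"gripper":0,"linear":[0,0,0],"twist":[0,0,0]},{"gripper":0,"linear":[0,0,0],"twist":[0,0,0]}]' | grep -v rot;  python3 - <<'E'
from h import *
go(463,364,262,15.1)
E
```

```text
time_s: 38.15
position: [0.6077, 0.1632, 0.2627]
ft_force: [-0.1, -0.5, -5.5]
gripper_width: 0.0637
gripper_force: 30.0
pos [607.7 163.2 262.7] line 15.2 q [11. 26. 79. -0. 75. -4.] twist 0.15 lin [231.5 -87.4   0.7] t 38.1 F [-0.1 -0.5 -5.5] w 63.7
```

```bash
python3 -m handwheel '[{"gripper":0,"linear":[14,-9,0],"twist":[0,0,0]},{"gripper":0,"linear":[30,-18,0],"twist":[0,0,0]},{"gripper":0,"linear":[30,-20,0],"twist":[0,0,0]},{"gripper":0,"linear":[30,-20,0],"twist":[0,0,0]},{"gripper":0,"linear":[26,-20,0],"twist":[0,0,0]},{"gripper":0,"linear":[0,0,0],"twist":[0,0,0]},{"gripper":0,"linear":[0,0,0],"twist":[0,0,0]}]' >/dev/null;  python3 - <<'E'
from h import *
p,d,c=cap('wrist'); W=world(d,c); save('w11.png',p); np.savez('w11.npz',p=p,d=d,W=W); X=W[d>0]*1000
box(X,463,364,70,9,22)
o=get_obs(); P=(W.reshape(-1,3)-o['position'])@o['tcp_rot']*1000; P=P[(d>0).ravel()]
k=(abs(P[:,2]+14)<8)&(abs(P[:,1])<31)&(P[:,0]>10)&(P[:,0]<50); Q=P[k]
print('held edge x',np.percentile(Q[:,0],[99,99.8]), [np.percentile(Q[abs(Q[:,1]-y)<4,0],99).round(1) for y in (-24,-12,0,12,24)])
go(463,364,36,15.1)
E
```

```text
box [462.5 366.4] [88.7 88. ] 15.3 z 13.9 4509
held edge x [32.72441051 32.83954008] [np.float64(32.7), np.float64(32.7), np.float64(32.8), np.float64(32.7), np.float64(32.7)]
pos [490.1 266.4 263.2] line 15.2 q [24. 19. 90. -0. 71.  9.] twist 0.05 lin [101.3  -0.7 227.2] t 38.9 F [ 0.5  1.  -6.3] w 64.0
```

View pics/w11.png

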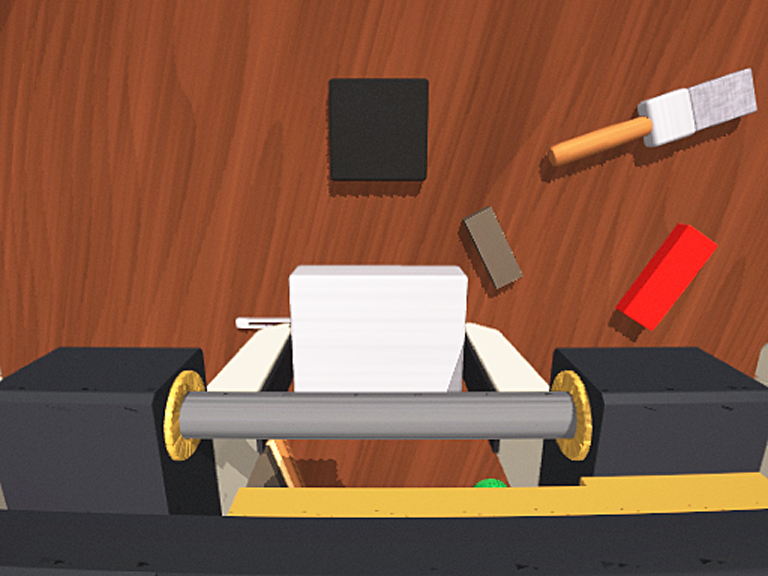

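The held block (378,330) and the pad (378,130) are both clear, and the pad is at (462.5,366) mm, yaw 15.3°. I move over it and check once more from the visible strip.

```bash
python3 -m handwheel '[{"gripper":0,"linear":[15,-0.6,0],"twist":[0,0,0]},{"gripper":0,"linear":[30,0,20],"twist":[0,0,0]},{"gripper":0,"linear":[30,0,40],"twist":[0,0,0]},{"gripper":0,"linear":[27,0,40],"twist":[0,0,0]},{"gripper":0,"linear":[0,0,30],"twist":[0,0,0]},{"gripper":0,"linear":[0,0,0],"twist":[0,0,0]},{"gripper":0,"linear":[0,0,0],"twist":[0,0,0]}]' >/dev/null;  python3 - <<'E'
from h import *
p,d,c=cap('wrist'); W=world(d,c); np.savez('w12.npz',p=p,d=d,W=W); X=W[d>0]*1000
t=box(X,463,365,75,9,20)
a=np.radians(15.3); u=np.array([-np.sin(a),np.cos(a)]); v=np.array([np.cos(a),np.sin(a)])
s=t[:,:2]@u; w=t[:,:2]@v; print('far edge along u',np.percentile(s,[99,99.8]).round(1),'centre u',(np.percentile(s,99.5)-44).round(1),'v',((np.percentile(w,.5)+np.percentile(w,99.5))/2).round(1),np.ptp(w).round(1))
q=np.array([462.9,365.6]); print('assumed',(q@u).round(1),(q@v).round(1))
go(462.9,364.8,27,15.3)
E
```

```text
box [456.1 390.5] [88.1 38.3] 15.1 z 14.0 3575
far edge along u [275.4 275.4] centre u 231.4 v 543.1 88.1
assumed 230.5 543.0
pos [464.3 364.9 134.7] line 15.0 q [34. 30. 93. -0. 57. 19.] twist -0.29 lin [  0.3  -1.4 107.7] t 39.6 F [-0.4 -0.3 -4.2] w 63.3
```

```bash
python3 -m handwheel '[{"gripper":0,"linear":[0.9,-1.4,20],"twist":[0,0,0]},{"gripper":0,"linear":[0,0,35],"twist":[0,0,0]},{"gripper":0,"linear":[0,0,30],"twist":[0,0,0]},{"gripper":0,"linear":[0,0,15],"twist":[0,0,0]},{"gripper":0,"linear":[0,0,3],"twist":[0,0,0]},{"gripper":0,"linear":[0,0,0],"twist":[0,0,0]},{"gripper":0,"linear":[0,0,0],"twist":[0,0,0]},{"gripper":0,"linear":[0,0,0],"twist":[0,0,0]}]' >/dev/null;  python3 - <<'E'
from h import *
go(462.7,365.4,21,15.2)
E
```

```text
pos [462.4 365.6  31.5] line 15.0 q [34. 38. 96. -0. 46. 19.] twist -0.15 lin [-0.3  0.2 10.5] t 40.5 F [-0.2 -0.7 -5.9] w 63.5
```

```bash
python3 -m handwheel '[{"gripper":0,"linear":[0,0,5],"twist":[0,0,-0.15]},{"gripper":0,"linear":[0,0,3],"twist":[0,0,0]},{"gripper":0,"linear":[0,0,1],"twist":[0,0,0]},{"gripper":0,"linear":[0,0,0],"twist":[0,0,0]},{"gripper":0,"linear":[0,0,0],"twist":[0,0,0]}]'|grep -E 'pos|ft'; python3 -m handwheel '[{"gripper":0,"linear":[0,0,1],"twist":[0,0,0]},{"gripper":0,"linear":[0,0,0],"twist":[0,0,0]}]'|grep -E 'pos|ft';  python3 -m handwheel '[{"gripper":0,"linear":[0,0,0.6],"twist":[0,0,0]},{"gripper":0,"linear":[0,0,0],"twist":[0,0,0]}]'|grep -E 'pos|ft'; python3 -m handwheel '[{"gripper":0,"linear":[0,0,0.4],"twist":[0,0,0]},{"gripper":0,"linear":[0,0,0],"twist":[0,0,0]}]'|grep -E 'pos|ft'
```

```text
position: [0.4617, 0.3652, 0.021]
ft_force: [0.4, 0.9, -5.1]
position: [0.4617, 0.3652, 0.0201]
ft_force: [-0.3, -0.4, -4.4]
position: [0.4617, 0.3652, 0.0201]
ft_force: [-2.7, -2.2, 4.8]
position: [0.4617, 0.3652, 0.02]
ft_force: [-5.0, -2.7, 10.1]
```

```bash
python3 -m handwheel '[{"gripper":0,"linear":[0,0,-0.4],"twist":[0,0,0]},{"gripper":0.9,"linear":[0,0,0],"twist":[0,0,0]},{"gripper":0.9,"linear":[0,0,0],"twist":[0,0,0]},{"gripper":0.9,"linear":[0,0,0],"twist":[0,0,0]},{"gripper":0.9,"linear":[0,0,0],"twist":[0,0,0]},{"gripper":0.9,"linear":[0,0,-5],"twist":[0,0,0]},{"gripper":0.9,"linear":[0,0,-20],"twist":[0,0,0]},{"gripper":0.9,"linear":[0,0,-45],"twist":[0,0,0]},{"gripper":0.9,"linear":[0,0,-45],"twist":[0,0,0]},{"gripper":0.9,"linear":[0,0,-45],"twist":[0,0,0]},{"gripper":0.9,"linear":[0,0,-45],"twist":[0,0,0]},{"gripper":0.9,"linear":[0,0,-40],"twist":[0,0,0]},{"gripper":0.9,"linear":[-20,0,0],"twist":[0,0,0]},{"gripper":0.9,"linear":[-20,0,0],"twist":[0,0,0]},{"gripper":0.9,"linear":[0,0,0],"twist":[0,0,0]}]'|grep -E 'pos|ft|wid';  python3 - <<'E'
from h import *
p,d,c=cap('wrist'); W=world(d,c); save('w13.png',p); X=W[d>0]*1000
box(X,462,365,75,9,20); box(X,462,365,75,27,40)
p,d,c=cap('scene'); W2=world(d,c); save('scene2.png',p); Y=W2[d>0]*1000
box(Y,462,365,75,9,18); box(Y,462,365,75,28,40); box(Y,691,16,35,5,20)
p,d,c=cap('top'); Y=world(d,c)[d>0]*1000
box(Y,462,365,75,9,18);box(Y,462,365,75,28,40)
E
```

```text
position: [0.4725, 0.3251, 0.2651]
ft_force: [-0.2, -0.3, -0.6]
gripper_width: 0.0838
box [462.6 366.3] [88.2 87. ] 15.3 z 13.8 1679
box [461.5 364.2] [63.9 63.8] 15.7 z 33.0 2338
box [490.9 349.8] [108.8  60.4] 62.6 z 13.8 96
box [465.8 359.7] [63.7 61.7] 16.9 z 32.9 93
box [693.9  17. ] [42.6 44. ] 66.7 z 11.0 117
box [462.5 356.5] [85.  71.7] 18.1 z 13.9 67
box [460.9 361.5] [60.1 59.5] 14.5 z 34.1 202
```

View pics/scene2.png

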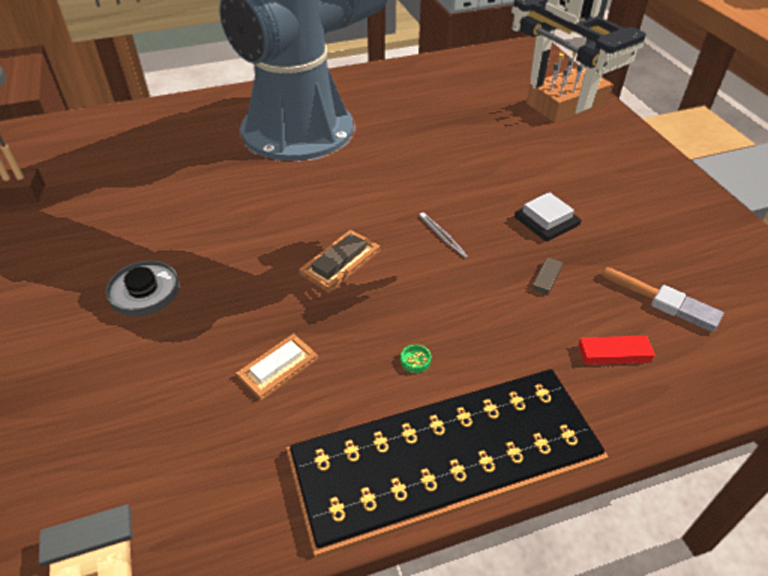

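The final scene picture shows all four tools in place:
- Charcoal on the turntable at (140,280).
- Large stone in its tray at (340,258).
- Small stone in its tray at (277,365).
- Steel block on the pad at (548,212), 2 mm off centre and 0.4° off square.

The cap and tweezers show no sign of having moved, and the robot is clear of everything.

```bash
python3 -c "
from station import finish_job; print(finish_job())"
```

```text
the job is handed in; nothing more can be done
None
```

The job is handed in (no verdict came back): charcoal, both stones and the steel block were each set down on their own places, within about 2 mm of centre, and the cap and tweezers were left where they lay.

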